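Stone the joint face of a pump housing

TASK

Dress the long flat joint face on top of the pump housing in the tilting vise: take the stone with the wooden grip from its tray, lay it lengthwise and flat on the face at the end next to the round coupling disc, and draw it slowly along the middle of the face to the plain end, pressing steadily with about 10 N the whole way. The vise has been left at an unknown height and slope, so feel for the face and follow it, never bearing down with more than 30 N. Then set the stone gently back in its tray, right way up, and leave everything else where it is.

Things in the scene. Friction and masses are not known exactly. Their poses are not given: they have to be found in the camera images.
- vise: Fixed steel tilting vise, origin under the centre of its base plate, on the table. It holds an aluminium pump housing whose flat top is the joint face, 44 mm wide (x), 200 mm long (y), centred over the origin. The face's middle is 98 to 126 mm above the table, and it slopes along y by up to 0.12 rad either way (neither is measured); it is level across x. Nothing stands above it.
- stroke_start (a point): Mark fixed to the vise's base, 60 mm to +y of its origin and 112 mm up: the stone's centre starts about here; the face may lie up to 22 mm higher or lower. At this +y end of the housing, beyond the face, is the round coupling disc (72 mm across, on a shaft that ends 140 mm from the middle), its top 14 mm below the face.
- stroke_end (a point): Mark fixed to the vise's base, 60 mm to -y of its origin and 112 mm up: the stone's centre ends about here, at the plain end; the face may lie up to 22 mm higher or lower.
- lapper: Loose stone holder, 72 mm high, 0.2 to 0.4 kg: at the bottom a grey stone 50 (x) by 80 (y) by 14 mm, sprung (3.5 N preload, then 3.5 N/mm, 7 mm travel) under a dark plate 46 x 76 mm, top 30 mm up, with an upright wooden grip 22 mm thick (x), 64 mm long (y), from 30 to 72 mm up. Origin: centre of the stone's underside, spring out; z up. Its ends are alike.
- tray: Fixed open steel tray, 130 mm (x) by 160 mm (y) by 22 mm high, walls 4 mm, floor 4 mm thick; origin at the centre of its underside. The lapper stands in it at the start.
- wrench_grip (a point): Middle of the handle of a loose wrench, 170 mm long, lying on the table; leave alone.
- screwdriver_grip (a point): Middle of the handle of a loose screwdriver, 180 mm long, lying on the table; leave alone.
- plunger: Loose steel pump plunger standing up, 34 mm across, 62 mm high, origin at its foot; leave alone.
- oil: Loose yellow oil bottle, 60 mm across, 150 mm high, origin at its foot; leave alone.
- carton: Loose cardboard carton 90 x 140 x 70 mm high, origin at its underside; leave alone.
- cup: Loose steel cup, 84 mm across, 75 mm high, origin at its foot; leave alone.
- flange: Loose aluminium ring flange lying flat, 90 mm across, 14 mm high, origin at the centre of its underside; leave alone.
Things that resemble listed ones, but are neither listed nor needed, are in the scene too. Of the things that look like the lapper, the middle-sized one is meant. There is more than one size of the tray; the job needs the larger.

How it is judged:
On the way, in this order (a step that is already met when the one before it is completed fails the run):
1. the stone, flat, straight and centred on the face, pressed with 7 to 15 N, at the coupling end (its origin 40 to 80 mm from the middle) (y of lapper in the frame of vise between 0.04 and 0.08 m and x of lapper in the frame of vise between -0.015 and 0.015 m and z of lapper in the frame of vise above 0.08 m and angle between the y axis of lapper and the y axis of vise, either way round below 0.22 rad and angle between lapper's own z axis and vertical below 0.24 rad and contact force between lapper and vise between 7 and 15 N), for 0.2 s.
2. the stone, flat, straight and centred on the face, pressed with 7 to 15 N, 10 to 36 mm from the middle, coupling side (y of lapper in the frame of vise between 0.01 and 0.036 m and x of lapper in the frame of vise between -0.015 and 0.015 m and z of lapper in the frame of vise above 0.08 m and angle between the y axis of lapper and the y axis of vise, either way round below 0.22 rad and angle between lapper's own z axis and vertical below 0.24 rad and contact force between lapper and vise between 7 and 15 N), for 0.2 s.
3. the stone, flat, straight and centred on the face, pressed with 7 to 15 N, at the middle (8 mm before it to 13 mm past it) (y of lapper in the frame of vise between -0.013 and 0.008 m and x of lapper in the frame of vise between -0.015 and 0.015 m and z of lapper in the frame of vise above 0.08 m and angle between the y axis of lapper and the y axis of vise, either way round below 0.22 rad and angle between lapper's own z axis and vertical below 0.24 rad and contact force between lapper and vise between 7 and 15 N), for 0.2 s.
4. the stone, flat, straight and centred on the face, pressed with 7 to 15 N, 15 to 37 mm past the middle (y of lapper in the frame of vise between -0.037 and -0.015 m and x of lapper in the frame of vise between -0.015 and 0.015 m and z of lapper in the frame of vise above 0.08 m and angle between the y axis of lapper and the y axis of vise, either way round below 0.22 rad and angle between lapper's own z axis and vertical below 0.24 rad and contact force between lapper and vise between 7 and 15 N), for 0.2 s.
5. the stone, flat, straight and centred on the face, pressed with 7 to 15 N, at the plain end (40 to 80 mm past the middle) (y of lapper in the frame of vise between -0.08 and -0.04 m and x of lapper in the frame of vise between -0.015 and 0.015 m and z of lapper in the frame of vise above 0.08 m and angle between the y axis of lapper and the y axis of vise, either way round below 0.22 rad and angle between lapper's own z axis and vertical below 0.24 rad and contact force between lapper and vise between 7 and 15 N), for 0.2 s.
At the end, for the whole second after the job is handed in: After the stroke the stone stands upright in its tray, flat on the floor: origin within 40 mm in x and 45 mm in y of the tray's centre, under 10 mm above its underside, tilt under 0.08 rad, at rest (x of lapper in the frame of tray between -0.04 and 0.04 m and y of lapper in the frame of tray between -0.045 and 0.045 m and z of lapper in the frame of tray between 0 and 0.01 m and angle between lapper's own z axis and vertical below 0.08 rad and linear speed of lapper below 0.02 m/s); the robot touches nothing.
It fails at once if the stone is pressed on the face or vise with more than 30 N (contact force between lapper and vise above 30 N).
It fails at once if the stone is banged down in its tray (more than 40 N) (contact force between lapper and tray above 40 N).
It fails at once if a bystander is moved more than 25 mm (distance of any of wrench_grip, screwdriver_grip, plunger, oil, carton, cup, flange from where it was at the start of the episode above 0.025 m).
It also fails if it takes over 72 s, if anything falls off the work surface, if the arm or the gripper's body presses on something with over 40 N, if the wrist force passes 120 N, or if a joint passes its speed limit or range.

ROBOT

A 6-joint arm with a two-finger parallel gripper is mounted at the origin on the work surface. World frame = base frame: x ahead of the robot, y to its left, z up, the work surface at z = 0. Lengths are in m, angles in rad, forces in N, time in s.
With the tool pointing down it reaches from about 0.325 to 0.9 m from the base axis. Payload 6.1 kg.
Tool frame: the origin (TCP) lies midway between the tips of the shut fingers; the grasp point (between the pads) lies 19 mm behind it; x points along the fingers, y is the direction in which the jaws open and shut, and the axes are right-handed (so a half turn about x gives the same grasp; the last joint's range is limited). The gripper opens to 85 mm and grips with 20 to 120 N. Pads are 22 mm wide; open, the fingers measure 114 mm over their backs; the gripper's body (76 mm by 85 mm) begins 54 mm behind the grasp point. The pads swing forward as they close: fully open they stand 13 mm farther back than shut.
Start: joints at [-1.457, 0.22, 1.526, -0, 1.395, -0.126], TCP at [0.148, -0.607, 0.231] pointing down, gripper open.
Joint ranges: [-2.98, 2.98], [-0.91, 2.08], [0.09, 2.57], [-1.24, 4.39], [0.2, 2.65], [-2.68, 2.68]. Speed limits (rad/s): [2.57, 2.57, 3.01, 3.14, 3.14, 3.14].

INTERFACE

Orientations are given as [roll, pitch, yaw] about the fixed x, y, z axes, in that order (R = Rz(yaw) Ry(pitch) Rx(roll)).
In Python, from plant import movep, move_l, set_joints, gripper_to, hold, inverse_kinematics, observe, get_image, get_calibration, Unreachable, job_done gives the robot as it stands. Calls block until the motion is done:
- movep(position, orientation): joint-space move of the TCP to a pose.
- move_l(position, feed=0.15, rotation=None, max_force=None): straight line of the TCP; rotation=None keeps the orientation; feed is the mean speed in m/s. With max_force (N) it stops when the force on the tool has changed by that much, and returns True; else False.
- set_joints(angles): joint-space move.
- gripper_to(opening, f_grip=None): finger opening in m; f_grip is the grip in N (None keeps the last); returns when the fingers have stopped.
- hold(seconds).
- inverse_kinematics(position, orientation): joint angles nearest the present ones, or None.
- observe(): the state.
- get_image(name): name is "side" or "top"; returns (picture, depth): 420x560x3 uint8, red, green, blue; 420x560 float32, m along the optical axis (not along the pixel's ray), 0 where there is no reading.
- get_calibration(name): a dict with "intrinsics" (3x3 intrinsics, pixels), "dist_coeffs" ([k1, k2, p1, p2, k3] as OpenCV has them; the pictures are not rectified), "world_from_camera" (4x4, takes a point from camera to world coordinates). Camera axes: x right, y down, z forward; pixel columns grow to the right and rows downward; lengths in m; the calibration is good to about 2 mm. A picture is of the moment at which its call begins. get_calibration takes no time and is no camera call.
A pose or a line that the arm cannot do raises Unreachable and nothing moves.
- job_done(): hands the job in, once; it reports no verdict.
The state is a dict: "time_s": time; "q": joint angles; "joint_velocities": joint speeds; "joint_torque": joint torques, N m; "eef_pos": TCP position; "tcp_rot": TCP orientation; "ft_force": force on the tool from outside, world axes, zero at the start; "torque": the same for the moment, N m; "opening": finger opening in m.
Only numpy, scipy, OpenCV 4.12 (cv2) and the standard library are available. Lean on these libraries where they do the work, as an engineer would, in place of code of your own. Each camera call takes 0.05 s, during which the arm holds its last target. There are 200 camera calls.

## Working session

There is one attempt and no reset: what is moved stays moved. The work goes in short steps, each a Python script; the robot and the scene stay as the last script left them, time stands still between calls to the robot, and variables do not carry over. Pictures are saved under pics/ and viewed, about 8 in all and at most 12, crops included, and the job is handed in when it is done.

```bash
mkdir -p pics; ls; cat > h.py <<'E'
import numpy as np, cv2
from plant import *
def grab(n):
    im,d=get_image(n); return im,d,get_calibration(n)
def world(px,d,c):
    "pixels (N,2) with depth (N,) -> world points"
    K=np.array(c["intrinsics"]);D=np.array(c["dist_coeffs"]);T=np.array(c["world_from_camera"])
    n=cv2.undistortPoints(np.float64(px).reshape(-1,1,2),K,D).reshape(-1,2)
    P=np.c_[n,np.ones(len(n))]*np.asarray(d).reshape(-1,1)
    return P@T[:3,:3].T+T[:3,3]
def cloud(d,c):
    v,u=np.mgrid[:420,:560]
    W=world(np.c_[u.ravel(),v.ravel()],d.ravel(),c).reshape(420,560,3); W[d<=0]=np.nan; return W
E
python3 - <<'E'
from h import *
for n in("top","side"):
    im,d,c=grab(n); np.savez(n,im=im,d=d)
    cv2.imwrite(f"pics/{n}1.png",cv2.resize(im[:,:,::-1],(800,600),interpolation=cv2.INTER_CUBIC))
    print(n,np.round(c["world_from_camera"],3).tolist(),(d>0).mean())
s=observe();print(s)
E
```

```text
pics
top [[0.019, -0.986, 0.164, 0.346], [-1.0, -0.022, -0.014, 0.06], [0.017, -0.164, -0.986, 1.372], [0.0, 0.0, 0.0, 1.0]] 0.995922619047619
side [[-0.73, -0.346, 0.589, -0.392], [-0.684, 0.378, -0.624, 1.077], [-0.007, -0.859, -0.513, 0.946], [0.0, 0.0, 0.0, 1.0]] 0.9957440476190477
{'time_s': 0.1, 'q': array([-1.45708682e+00,  2.21158940e-01,  1.52749870e+00,  4.23263168e-05,
        1.39471852e+00, -1.26085433e-01]), 'joint_velocities': array([ 0.00126222, -0.00138044, -0.00140498, -0.00036283,  0.0004834 ,
        0.00010607]), 'joint_torque': array([ 5.22495266e-04, -4.98245645e+01, -3.90545225e+01, -2.54839515e-04,
        5.62260946e-03, -3.70487044e-06]), 'eef_pos': array([ 0.14839553, -0.60656157,  0.23030036]), 'tcp_rot': array([-1.72023524,  1.56901234,  1.6611449 ]), 'ft_force': array([ 0.25976255,  0.48882475, -0.3818694 ]), 'torque': array([ 0.02380257,  0.03692509, -0.01874573]), 'opening': 0.08542288776492417}
```

View pics/top1.png

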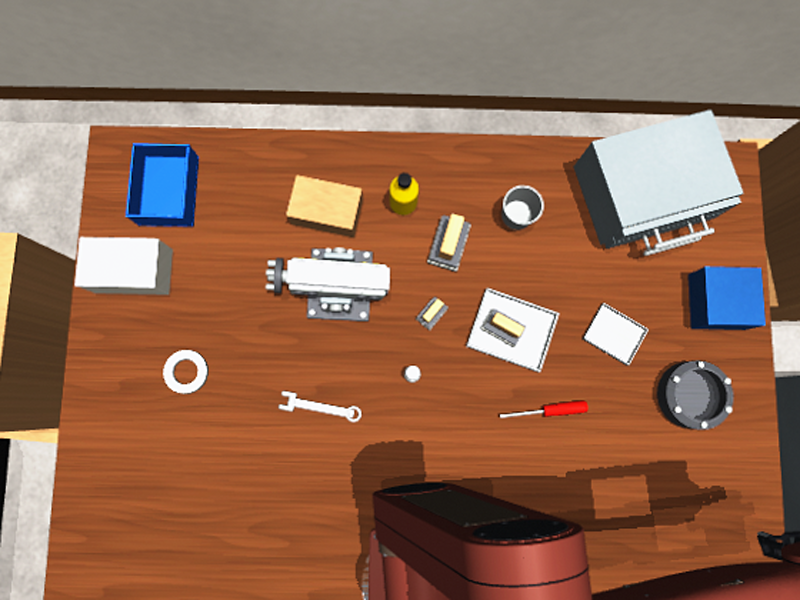

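View pics/side1.png

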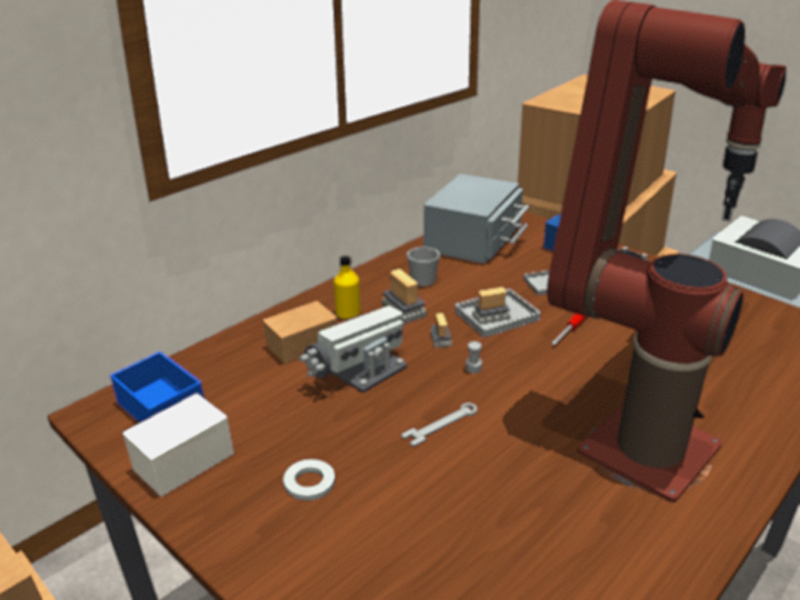

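Top view (800×600 view pixels). Things that look like the lapper are at (450,240), the largest, at (433,312), the smallest, and at (503,326), the middle-sized one, standing in a tray. The trays are at (513,329), the larger, and (615,333), the smaller. The vise is at (340,283), with its coupling disc to the left at (275,275). I choose the lapper at (503,326) in the tray at (513,329), and will measure it and check it in a crop.

```bash
cat > m.py <<'E'
from h import *
def rect(P,h=None):
    (c,s,a)=cv2.minAreaRect(np.float32(P*1000)); 
    if s[0]<s[1]: a+=90;s=s[::-1]
    return np.round(c,1),np.round(s,1),round(((a+90)%180)-90,1)   # long-axis angle deg
def biggest(m):
    n,l,s,_=cv2.connectedComponentsWithStats(m.astype(np.uint8)); return l==1+np.argmax(s[1:,4])
def measure(n,im,d,c):
    W=cloud(d,c); hsv=cv2.cvtColor(im,cv2.COLOR_RGB2HSV); return W,hsv
E
python3 - <<'E'
from m import *
f=np.load("top.npz");im,d=f["im"],f["d"];c=get_calibration("top")
W,hsv=measure("top",im,d,c);z=W[:,:,2]
v,u=np.mgrid[:420,:560]
def box(x0,y0,x1,y1): return (u>x0*.7)&(u<x1*.7)&(v>y0*.7)&(v<y1*.7)
print("table z",np.nanmedian(z[box(200,440,330,560)]))
for nm,b in dict(mid=(480,305,530,345),big=(425,205,475,275),small=(410,292,455,335)).items():
    m=box(*b)&(hsv[...,0]>15)&(hsv[...,0]<35)&(hsv[...,1]>60)&(hsv[...,2]>140)
    zt=np.nanpercentile(z[m],90); t=biggest(m&(z>zt-.008))
    dk=box(*b)&(hsv[...,1]<70)&(hsv[...,2]<150)&(z>.008)
    print(nm,"ztop",zt.round(4),"grip",rect(W[t][:,:2]),t.sum(),"grip+plate z>12mm",rect(W[biggest(box(*b)&(z>(.020 if nm!='small' else .01)))][:,:2]))
for nm,b in dict(tray=(455,280,570,380),stray=(575,295,660,370)).items():
    m=biggest(box(*b)&(hsv[...,1]<90)&(z<.03)); 
    print(nm,"outline",rect(W[m][:,:2]))
    w=box(*b)&(z>.013)&(z<.026)&(hsv[...,1]<90)&m
    print("  z",np.nanpercentile(z[m],[10,50,99]).round(4),rect(W[w][:,:2]))
b=box(255,235,405,330)
F=biggest(b&(z>.07)&(hsv[...,1]<60)&(hsv[...,2]>180))
print("face",rect(W[F][:,:2]),F.sum(),np.nanpercentile(z[F],[2,50,98]).round(4))
A=biggest(b&(z>.012)); print("housing all",rect(W[A][:,:2]))
B=biggest(b&(z>.004)&(z<.03)&(hsv[...,1]<90));print("base z",np.nanmedian(z[B]))
B=b&(z>.006)&(z<.03);print("base",rect(W[B][:,:2]))
crop=im[160:290,170:410,::-1]
cv2.imwrite("pics/crop1.png",cv2.resize(crop,None,fx=3.3,fy=3.3,interpolation=cv2.INTER_CUBIC))
E
```

```text
table z -0.0003567843326355291
mid ztop 0.0791 grip (array([ 512.8, -165.4]), array([62.4, 22.1]), 60.6) 112 grip+plate z>12mm (array([ 513. , -164.5]), array([77.3, 47.6]), 59.6)
big ztop 0.0966 grip (array([690.2, -51.9]), array([84.1, 28. ]), -16.0) 119 grip+plate z>12mm (array([689.8, -52.5]), array([102.9,  64.6]), -16.8)
small ztop 0.0575 grip (array([541.5, -17.9]), array([47. , 16.6]), -38.6) 39 grip+plate z>12mm (array([541.1, -17.6]), array([61., 38.]), -38.5)
tray outline (array([ 510.8, -189.8]), array([167. , 137.3]), 71.6)
  z [0.     0.0047 0.0257] (array([ 508.9, -185.5]), array([160., 131.]), 71.6)
stray outline (array([ 504.5, -406.3]), array([117. ,  89.7]), 60.1)
  z [-0.0007  0.0031  0.0177] (array([ 505.5, -404.4]), array([110.5,  89.2]), 60.3)
face (array([598.3, 179.5]), array([213.4,  64.3]), 88.2) 1565 [0.0827 0.1055 0.1212]
housing all (array([598., 195.]), array([243.9, 148.8]), 89.3)
base z 0.01200371132929745
base (array([601.5, 199.1]), array([312.7, 200.9]), -87.7)
```

View pics/crop1.png

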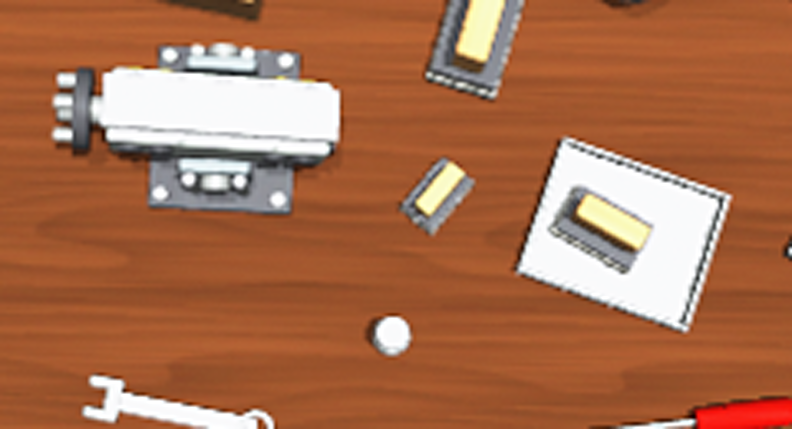

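The crop shows the middle-sized lapper (grip 62×22 mm, crop px (613,222)) in the larger tray, and the vise face at (220,105) with the coupling disc at left (82,105). Sizes match the description, so now I refine the face plane.

```bash
python3 - <<'E'
from m import *
f=np.load("top.npz");im,d=f["im"],f["d"];c=get_calibration("top")
W,hsv=measure("top",im,d,c)
v,u=np.mgrid[:420,:560]
b=(u>.7*255)&(u<.7*405)&(v>.7*235)&(v<.7*330)&(W[...,2]>.085)
P=W[b]; k=np.ones(len(P),bool)
# seed: for strips along y take top points
import numpy.random as r; rng=r.default_rng(0);best=0
for _ in range(2000):
    q=P[rng.choice(len(P),3,False)]
    try: s=np.linalg.solve(np.c_[q[:,:2],np.ones(3)],q[:,2])
    except Exception: continue
    if abs(s[0])>.06 or abs(s[1])>.16: continue
    i=abs(P@[s[0],s[1],-1]+s[2])<.002
    if i.sum()>best: best=i.sum();k=i
s=np.linalg.lstsq(np.c_[P[k][:,:2],np.ones(k.sum())],P[k][:,2],rcond=None)[0]
k=abs(P@[s[0],s[1],-1]+s[2])<.003
R=rect(P[k][:,:2]);print(best,len(P),"plane",s.round(4),"rect",R,"z mid",s@[R[0][0]/1e3,R[0][1]/1e3,1])
# centreline: median x per y bin
for y in np.arange(.08,.29,.02):
    q=P[k&(abs(P[:,1]-y)<.01)]
    if len(q)>5: print(round(y,3),np.percentile(q[:,0],[2,98]).round(4),q[:,2].mean().round(4))
D=W[(u>.7*255)&(u<.7*295)&(v>.7*250)&(v<.7*300)&(W[...,2]>.05)]
print("disc rect",rect(D[:,:2]),D[:,2].max(),np.sort(D[:,1])[[2,-3]])
B=(u>.7*290)&(u<.7*390)&(v>.7*235)&(v<.7*330)&(W[...,2]>.006)&(W[...,2]<.02)&(hsv[...,1]<100)
print("base",rect(W[B][:,:2]))
R=np.array(c["world_from_camera"])[:3]
# reach test
for y in (.1,.18,.26): print(inverse_kinematics([.598,y,.17],[np.pi,np.pi/2,0]))
E
```

```text
639 1736 plane [0.0198 0.1168 0.0776] rect (array([598.6, 171.6]), array([198. ,  44.8]), 88.5) z mid 0.1094616492273284
0.08 [0.575  0.6166] 0.099
0.1 [0.5759 0.6173] 0.101
0.12 [0.5756 0.6181] 0.1034
0.14 [0.5767 0.6179] 0.106
0.16 [0.5763 0.6189] 0.1083
0.18 [0.5781 0.619 ] 0.1103
0.2 [0.5776 0.6196] 0.1122
0.22 [0.5789 0.6215] 0.1154
0.24 [0.5785 0.6193] 0.1177
0.26 [0.5803 0.6225] 0.1198
0.28 [0.5807 0.5988] 0.1211
disc rect (array([600.2, 286.2]), array([70.4, 60.8]), -1.5) 0.1266710334226031 [0.25635954 0.31586561]
base (array([598.3, 177.3]), array([149.8, 130.7]), -1.5)
[ 3.56870535e-02  2.25367359e-01  1.63849745e+00 -4.44089210e-16
  1.27772784e+00  1.60648338e+00]
[ 1.66182278e-01  2.67096763e-01  1.58856051e+00 -4.44089210e-16
  1.28593538e+00  1.73697861e+00]
[ 2.89295554e-01  3.30149277e-01  1.51060952e+00 -4.44089210e-16
  1.30083386e+00  1.86009188e+00]
```

```bash
cat >> h.py <<'E'
from scipy.spatial.transform import Rotation as Ro
LAP=np.array([.513,-.165]); LYAW=np.radians(60.2)
VC=np.array([.5985,.1745]); VYAW=np.radians(-1.5)
def rpy(yawlong,slope=0,flip=False):
    "tool down, jaws across a bar whose long axis has this yaw; slope = rise along the long axis"
    R=Ro.from_euler('z',yawlong-np.pi/2)*Ro.from_euler('x',slope)*Ro.from_matrix(np.array([[0,1,0],[0,0,-1],[-1,0,0.]])*1.0)
    if flip: R=R*Ro.from_euler('x',np.pi)
    assert R.as_matrix()[2,0]<-.9
    return R.as_euler('xyz')
E
python3 - <<'E'
from h import *
for fl in(0,1):
    for p,o in (([*LAP,.2],rpy(LYAW,0,fl)),([*LAP,.042],rpy(LYAW,0,fl)),([.5985,.234,.22],rpy(VYAW+np.pi/2,.116,fl)),([.5985,.114,.14],rpy(VYAW+np.pi/2,.116,fl))):
        print(fl,o.round(3),Ro.from_euler('xyz',o).as_matrix()[:,1].round(2),inverse_kinematics(p,o))
E
```

```text
0 [2.091 1.571 0.   ] [ 0.87 -0.5   0.  ] [-0.45756724  0.03939076  1.78567101  0.          1.31653089  0.06254088]
0 [2.091 1.571 0.   ] [ 0.87 -0.5   0.  ] [-0.45756724  0.2375232   1.89308277  0.          1.01098668  0.06254088]
0 [3.142 1.455 1.545] [ 1.   -0.03  0.  ] [0.1906588  0.2381259  1.53126991 0.11613962 1.34859038 0.19255474]
0 [3.142 1.455 1.545] [ 1.   -0.03  0.  ] [-0.00541177  0.2484318   1.67514418  0.12362034  1.21808748 -0.02198745]
1 [-1.051  1.571  0.   ] [-0.87  0.5  -0.  ] None
1 [-1.051  1.571  0.   ] [-0.87  0.5  -0.  ] None
1 [-0.     1.455  1.545] [-1.    0.03  0.  ] None
1 [-0.     1.455  1.545] [-1.    0.03  0.  ] None<sys>:0: UserWarning: Gimbal lock detected. Setting third angle to zero since it is not possible to uniquely determine all angles.
```

```bash
python3 - 2>/dev/null <<'E'
from h import *
o=rpy(LYAW)
movep([*LAP,.18],o); movep([*LAP,.10],o)
print("touch",move_l([*LAP,.042],feed=.06,max_force=6)); 
s=observe();print(s["eef_pos"],s["ft_force"])
gripper_to(.015,100)
s=observe();print("op",s["opening"],s["ft_force"],s["eef_pos"])
f0=s["ft_force"]
move_l([*LAP,.075],feed=.04); hold(.2); s=observe(); print(s["opening"],s["ft_force"])
move_l([*LAP,.22],feed=.12); hold(.2); s=observe(); print(s["opening"],s["ft_force"],s["torque"],s["time_s"])
im,d=get_image("side"); cv2.imwrite("pics/side2.png",cv2.resize(im[150:300,250:450,::-1],None,fx=3.5,fy=3.5,interpolation=cv2.INTER_CUBIC))
E
```

```text
touch False
[ 0.5133702  -0.16517104  0.04241215] [ 0.15676115 -0.0971241   0.28720816]
op 0.020962202188617142 [-0.48034304 -0.10581485  2.93900867] [ 0.51313164 -0.16507     0.04228403]
0.020900221512234057 [ 0.66419061  0.3003998  -2.69393574]
0.02103668799703838 [-0.18494308 -0.38493534 -3.69027295] [-0.01419039 -0.0203859   0.02824118] 7.0417
```

View pics/side2.png

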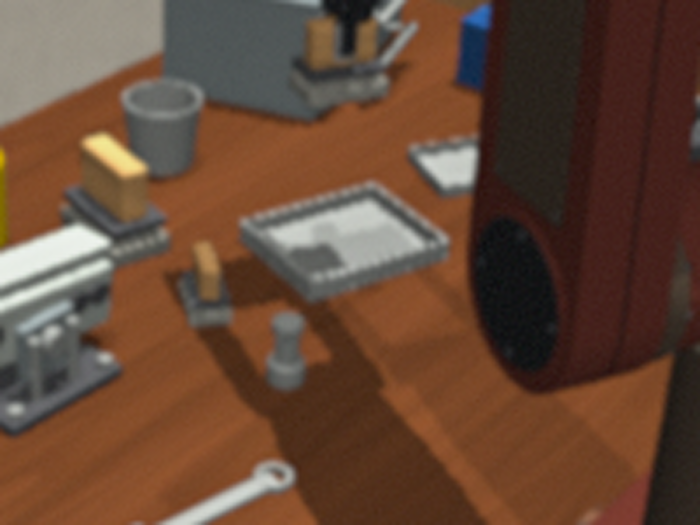

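Picture 4 shows the lapper held level in the jaws at (340,60), and an empty tray at (345,240). Next I carry it to the face and feel for the surface.

```bash
cat >> h.py <<'E'
S=.116; OV=rpy(VYAW+np.pi/2,S)
YV=np.array([-np.sin(VYAW),np.cos(VYAW),0])
T=np.cos(S)*YV+np.array([0,0,np.sin(S)]); N=-np.sin(S)*YV+np.array([0,0,np.cos(S)])
C0=np.array([*VC,.1095])
def tcp(y,h): 
    "TCP for stone at distance y from the middle, underside h above nominal face"
    return C0+T*(y/np.cos(S))+N*(.038+h)
def fav(n=8):
    return np.mean([(hold(.02),observe()["ft_force"])[1] for _ in range(n)],0)
E
python3 - 2>/dev/null <<'E'
from h import *
movep(tcp(.06,.08),OV); move_l(tcp(.06,.02),feed=.08); hold(.3)
t=fav(15); np.save("tare",t); print("tare",t,observe()["opening"])
print(move_l(tcp(.06,-.015),feed=.012,max_force=3))
hold(.1); s=observe(); f=fav(); h=(s["eef_pos"]-C0)@N-.038
print("h",h,"y",(s["eef_pos"]-C0)@T,"f",f-t,"N",(f-t)@N,s["torque"],s["time_s"])
E
```

```text
tare [ 1.01707645e-02  2.86851049e-03 -3.34523186e+00] 0.020628209106796656
True
h -0.00017711968435087794 y 0.060451010657082166 f [2.3983681  1.30608503 8.10526793] N 7.892415909915862 [ 0.07254527 -0.33065204 -0.02260921] 11.7583
```

```bash
python3 - 2>/dev/null <<'E'
from h import *
t=np.load("tare.npy")
h=(observe()["eef_pos"]-C0)@N-.038
def fn(n=4): 
    f=fav(n)-t; return f@N,f
def log(y,F,f,h): 
    s=observe();print(round(y,3),round(h*1e3,2),"N",F.round(1),"|f|",np.linalg.norm(f).round(1),f.round(1),"y",round(((s["eef_pos"]-C0)@T)*1e3,1),round(s["time_s"],1))
for _ in range(3):
    F,f=fn(6); h+=np.clip((F-10)/3500*.8,-.0008,.0015); move_l(tcp(.060,h),feed=.01)
F,f=fn(); log(.06,F,f,h); hold(.5); F,f=fn(); log(.06,F,f,h)
assert 7.5<F<13, F
for i,y in enumerate(np.arange(.057,-.0631,-.003)):
    hit=move_l(tcp(y,h),feed=.015,max_force=9)
    F,f=fn(3)
    if i%3==0 or hit: log(y,F,f,h)
    if F>20: print("too hard");break
    h+=np.clip((F-10)/3500*.5,-.0006,.001)
hold(.4);F,f=fn();log(y,F,f,h);print(observe()["opening"])
E
```

```text
0.06 -1.24 N 9.5 |f| 9.6 [-0.7 -0.2  9.5] y 60.4 13.1
0.06 -1.24 N 9.4 |f| 9.5 [-0.2 -0.1  9.5] y 60.5 13.7
0.057 -1.24 N 9.4 |f| 9.9 [0.3 2.  9.7] y 58.1 14.1
0.048 -1.35 N 9.3 |f| 10.0 [0.1 2.6 9.6] y 49.2 15.3
0.039 -1.55 N 10.3 |f| 11.1 [ 0.2  2.9 10.8] y 40.2 16.5
0.03 -1.53 N 9.9 |f| 10.7 [-0.4  2.8 10.3] y 31.2 17.7
0.021 -1.47 N 10.1 |f| 10.9 [ 0.5  2.9 10.5] y 22.1 18.9
0.012 -1.44 N 9.9 |f| 10.7 [-0.2  2.8 10.3] y 13.0 20.1
0.003 -1.51 N 10.4 |f| 11.2 [-0.3  3.1 10.8] y 4.0 21.3
-0.006 -1.43 N 9.9 |f| 10.6 [-0.3  2.5 10.3] y -5.1 22.5
-0.015 -1.6 N 10.3 |f| 11.1 [-0.3  3.  10.7] y -14.1 23.7
-0.024 -1.43 N 10.5 |f| 11.2 [ 0.5  2.7 10.9] y -23.2 24.9
-0.033 -1.32 N 9.9 |f| 10.7 [ 0.6  2.9 10.3] y -32.3 26.1
-0.042 -1.3 N 10.0 |f| 10.8 [-0.2  2.8 10.4] y -41.4 27.3
-0.051 -1.32 N 10.5 |f| 11.3 [-0.5  2.7 10.9] y -50.4 28.5
-0.06 -1.28 N 10.4 |f| 11.1 [-0.1  2.9 10.8] y -59.5 29.7
-0.063 -1.18 N 10.1 |f| 10.8 [-0.5  2.6 10.5] y -62.6 30.5
0.020521416869511352
```

The force held at about 10 N for the whole stroke. Now lift off and set the lapper back in the tray.

```bash
python3 - 2>/dev/null <<'E'
from h import *
move_l(tcp(-.063,.09),feed=.08)
TR=np.array([.510,-.184]); o=rpy(np.radians(68))
movep([*TR,.22],o); move_l([*TR,.065],feed=.1); hold(.3)
t=fav(10); print("tare",t)
print(move_l([*TR,.036],feed=.012,max_force=2.5)); s=observe();f=fav();print(s["eef_pos"],f-t,s["torque"])
e=s["eef_pos"]; 
gripper_to(.05); hold(.2); s=observe(); print(s["ft_force"],s["opening"])
gripper_to(.085)
move_l([e[0],e[1],.16],feed=.08); movep([.25,-.45,.3],rpy(np.radians(68))); hold(.3)
print(observe()["ft_force"],observe()["time_s"])
for n in("top","side"):
    im,d,c=grab(n); np.savez(n+"2",im=im,d=d)
    crop=im[140:300,150:430] if n=="top" else im[150:330,180:460]
    cv2.imwrite(f"pics/{n}3.png",cv2.resize(crop[:,:,::-1],None,fx=2.8,fy=2.8,interpolation=cv2.INTER_CUBIC))
E
```

```text
tare [-0.1933758   0.23787292 -3.22577474]
True
[ 0.51003787 -0.1840155   0.04206909] [ 2.20897752 -1.25581842  6.05906388] [-0.02334625 -0.11721601 -0.01481021]
[-0.15995891  0.1461717  -0.54244238] 0.04972981625793379
[ 0.11327913 -0.2806444  -0.26541239] 41.3833
```

View pics/top3.png

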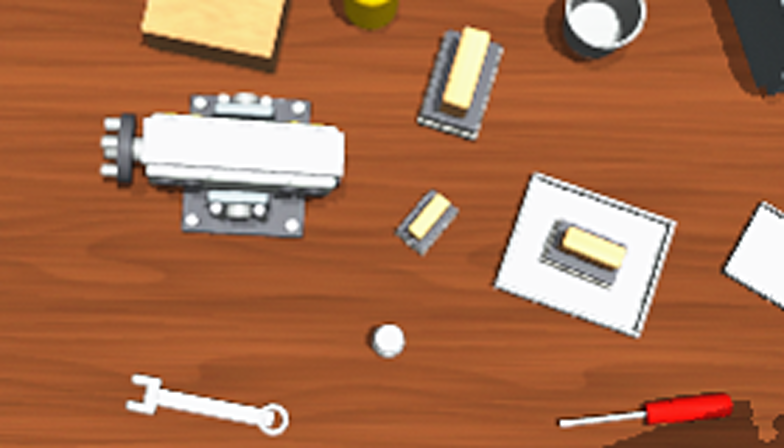

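View pics/side3.png

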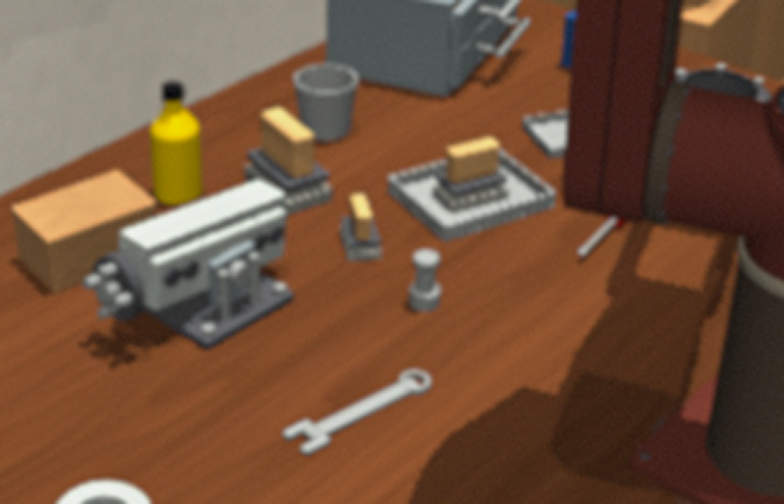

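The top view shows the lapper upright near the middle of the tray at (585,250). In the side view, at (472,170), it stands level on the floor. The bystanders look undisturbed and the gripper is clear, so I hand the job in.

```bash
python3 -c "
from plant import *
print(job_done())"
```

```text
the job is handed in; nothing more can be done
None
```

The joint face is dressed, the stone is back in its tray, and the job is handed in. The robot's clock read 41 s of the 72 s allowed. No verdict was reported.

- **Choice:** I used the middle-sized lapper (grip measured 62 × 22 mm) and the larger tray (160 × 131 mm).
- **Stroke:** I felt for the face and found it sloping about 0.116 rad, rising towards the coupling disc. I then drew the stone from about +60 mm to −63 mm along the middle. Every logged reading was 9.3 to 10.5 N pressing and at most 11.3 N in total, far below the 30 N limit. The pushing height hardly changed along the stroke, so the slope estimate was good.
- **Set-down:** Contact in the tray was about 6 N. The last two pictures show the stone upright near the tray's centre and the bystanders in view apparently unmoved. That was judged by eye; I did not measure the bystanders' positions again.
- **Disagreements:** At first touch on the face and again at set-down the force sensor showed a sideways force of about 2.5 N. On the face it vanished once the stone was seated; in the tray it was gone after release. The depth readings were also about 3 mm high at the lapper, so I relied on touch for the final heights.

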